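Unlatch the patch-bay flap and hold it at its balance point

ROBOT

A 6-joint arm with a two-finger parallel gripper is mounted at the origin on the work surface. World frame = base frame: x ahead of the robot, y to its left, z up, the work surface at z = 0. Lengths are in m, angles in degrees, forces in N, time in s.
With the tool pointing down it reaches from about 0.425 to 0.925 m from the base axis. Payload 12.5 kg.
Tool frame: the origin (TCP) lies between the finger pads; the fingertips stand tcp_to_tips ahead of it and the grasp point (between the pads) lies 2 mm behind it (tcp_to_tips is the distance from the TCP to the fingertips, in m); z points along the fingers, x is the direction in which the jaws open and shut, and the axes are right-handed (so a half turn about z gives the same grasp; the last joint's range is limited). The gripper opens to 85 mm and grips with 20 to 120 N. Pads are 22 mm wide; open, the fingers measure 114 mm over their backs; the gripper's body (76 mm by 85 mm) begins 54 mm behind the grasp point. The pads swing forward as they close: fully open they stand 13 mm farther back than shut.
Start: joints at [69.752, 28.126, 89.318, -0, 62.55, -6.05], TCP at [0.153, 0.606, 0.248] pointing down, gripper open.
Joint ranges: [-177.58, 177.58], [-47.91, 125.51], [2.72, 160], [-65.01, 245.01], [3.68, 167.84], [-153.87, 153.87]. Speed limits (degrees/s): [127.2, 127.2, 159.86, 180, 180, 180].

INTERFACE

Orientations are given as a 3x3 rotation matrix whose columns are the frame's x, y, z axes.
In Python, from workcell import state, camera, camera_model, finish_job, spot_in, outline_of, tcp_to_tips gives the robot as it stands. The module is installed in compiled form; this text tells all that it offers.
- The arm moves only by the tool apply_moves, never from a script. Its argument "targets" is a list of rows, each a list of 3 entries, a list of its own where there are three numbers: the shift along the tool's x, y, z in m, then the turn, a rotation vector about the tool's x, y, z in rad, then the opening, from -1 (shut) to 1 (fully open), so that 0 is half open. In form: [[[x, y, z], [rx, ry, rz], hand], ...]. A call has 1 to 20 rows; each row is the pose to reach, as a shift and turn from the pose measured when the call began, along the tool's axes at that moment; what a row does not reach only later rows make up. A row lasts 1/8 s, in which the tool goes at most 62.5 mm and 10.7 degrees, less where a joint would pass 70% of its speed; a pose out of reach is approached as far as the arm can. A call with a gripper value outside its range is refused whole. The fingers move at their own pace and stop on an object; "grip_force" is the grip in N (left out, the last holds). Time passes only in rows, so rows that repeat a pose let the fingers close. It gives the time, the measured TCP pose, the force and the opening at its end, in the units of the state.
- state(): the state, without advancing time (a new reading comes with each control period).
- camera(name): name is "scene" or "side" or "wrist"; returns (picture, depth): 384x512x3 uint8, red, green, blue; 384x512 float32, m along the optical axis (not along the pixel's ray), 0 where there is no reading.
- camera_model(name): a dict with "K" (3x3 intrinsics, pixels), "k1" (the pictures are not rectified: a ray, as slopes to the right and down, at radius r is drawn at 1 + k1 r^2 times it, then the intrinsics apply), "camera_from_world" (4x4, takes a point from world to camera coordinates); the wrist camera has in their place "tool_from_camera" (4x4, takes a point from camera to tool coordinates, whose origin is the TCP and whose axes are the tool frame's). Camera axes: x right, y up, looking along -z (the intrinsics and any distortion apply to the point x, -y, -z); pixel columns grow to the right and rows downward; lengths in m; the calibration is good to about 2 mm. A picture is of the moment at which its call begins: read the wrist's pose just before it. camera_model takes no time and is no camera call.
- finish_job(): hands the job in, once; it reports no verdict.
Trained networks look in the newest picture that a camera, given by its name, has taken for a name from the list of things; names that differ only in an ending like _2 or _b are one class to them, and where a whole thing is asked for, a point or a joint stands for the part that bears it (a point fixed in the world has none). Each returns a list of dicts, best first, with "conf" (0 to 1); they miss things now and then, are a little off and sometimes report something else, mostly with a low value. They report only what shows in the picture. A call takes as long as a camera call.
- spot_in(camera, name): "at" ([column, row] in pixels, amid what is visible of it).
- outline_of(camera, name): "pixels" (384x512 bool, what is visible of it) and "at" ([column, row] in pixels, amid what is visible of it).
The state is a dict: "clock": time; "joints": joint angles; "qd": joint speeds; "effort": joint torques, N m; "ee_pos": TCP position; "orientation": TCP orientation; "wrist_force": force on the tool from outside, world axes, zero at the start; "ft_torque": the same for the moment, N m; "opening": finger opening in m.
Only numpy, scipy, OpenCV 4.12 (cv2) and the standard library are available. Lean on these libraries where they do the work, as an engineer would, in place of code of your own. Each camera call takes 0.05 s, during which the arm holds its last target.

TASK

Turn the red latch on the patch bay clockwise until its nose lies along the white line, which frees the black flap, and leave it set there. Then grip the flap by the orange bar on its front edge, swing it up to its balance point, straight upright, without letting it go over backwards, and finish still gripping the bar with the flap held at rest there. Leave the other things on the shelf where they lie.

Things in the scene. Friction and masses are not known exactly. Their poses are not given: they have to be found in the camera images.
- bay: Fixed grey patch bay, a low case. Origin: on the shelf under the middle of the case; its x axis points from the front (flap's free edge, towards the robot) to the back (hinge), y to its left, z up; it starts turned by up to 15 degrees. Case 114 mm deep (x -52 to +62 mm), 216 mm wide, 60 mm high; a latch pod, 136 mm (x) by 82 mm (y) and 60 mm high, joins its right side (y -108 to -190 mm).
- latch (a joint): Angle of the red latch in rad about the upright axis, growing clockwise seen from above; 0 when nose and grip bar point along the bay's +y, over the flap. The white line painted on the pod lies at 1.05 rad (60 degrees). Travel -0.3 to 1.7; starts between -0.15 and 0.25. Stiff by friction (0.06 N m): it stays where it is left. Below about 0.8 rad the nose blocks the flap.
- latch_grip (a point): Middle of the latch's red grip bar, on the latch's turning axis (bay x 0, y -148 mm), 94.5 mm above the shelf. The grip bar is 50 mm long (in line with the nose; along this frame's y axis, which turns with the latch), 12 mm thick and 26 mm high (81.5 to 107.5 mm above the shelf). The nose below it is a strip 12 mm wide, reaching 55 mm from the axis, its top 73.5 mm above the shelf.
- flap (a joint): Angle of the black flap in rad: 0 shut (lying flat), growing as the front edge rises; 1.571 upright, which is its balance point; end stop 2.6, fallen over backwards. Starts shut. The hinge turns freely: let go more than about 1 degree off balance, it falls shut or over. Flap and bar weigh about 0.2 kg, and the mass varies.
- flap_hinge (a point): Middle of the flap's hinge axis, which runs along the bay's y axis, at bay x +55 mm, 63 mm above the shelf. The flap is a plate 100 mm deep, 200 mm wide, 6 mm thick, its free edge 105 mm from the hinge axis.
- flap_bar (a point): Orange grip bar on the flap (flap_c2 in the rules); this point is its middle; axes as the bay's when shut. Round, 14 mm thick, 30 mm long along y (parallel to the hinge), its middle 140 mm from the hinge axis in the flap's plane, carried on a 10 mm wide, 6 mm thick tab 35 mm out beyond the flap's free edge; 63 mm above the shelf when the flap is shut, 203 mm when upright. Pinched on its two flat ends (along y), it pivots between the fingertips.
- di_box: Bystander: silver DI box 110 x 80 x 42 mm, loose; origin under its centre.
- standoff_a: Bystander: white ceramic standoff, 30 mm across, 40 mm high, loose, standing; origin under its centre.
- standoff_b: Bystander: a second such standoff.
- mic_clip: Bystander: blue microphone clip about 65 x 30 x 22 mm, loose; origin under its centre.
- chrome_knob: Bystander: chrome knurled mounting knob, 26 mm across, 20 mm high, loose; origin under its centre.
- screwdriver: Bystander: yellow-handled screwdriver 160 mm long, lying loose.

How it is judged:
By the outcome, as a careful person would: the job done as asked, in the order asked, and still so for the second after the job is handed in, while the arm keeps its last pose, push and grip.
It also fails if it takes over 54 s, if anything falls off the work surface, if the arm or the gripper's body presses on something with over 40 N, if the wrist force passes 120 N, or if a joint passes its speed limit or range.

## Working session

There is one attempt and no reset: what is moved stays moved. The work goes in short steps, Python scripts to look and compute and a tool call to move; the robot and the scene stay as the last step left them, time stands still between calls to the robot, and variables do not carry over. Pictures are saved under pics/ and viewed, and the job is handed in when it is done.

Besides the shell and the picture viewer there is one more tool, called after "Request:" as name(argument=value, ...), one argument or row to a line, values as JSON. apply_moves: Moves the arm, as the interface text tells. Its arguments: {"type":"object","properties":{"targets":{"type":"array"},"grip_force":{"type":"number"}},"required":["targets"]}

```bash
mkdir -p pics
cat > h.py <<'E'
import numpy as np, cv2
from workcell import *
def save(img,name,box=None,scale=1):
    im=img[...,::-1]
    if box: im=im[box[1]:box[3],box[0]:box[2]]
    if scale!=1: im=cv2.resize(im,None,fx=scale,fy=scale,interpolation=cv2.INTER_CUBIC)
    cv2.imwrite('pics/'+name+'.png',im)
def pix2cam(m,u,v,d):
    K=np.array(m['K']);k1=m['k1']
    x=(np.asarray(u,float)-K[0,2])/K[0,0]; y=(np.asarray(v,float)-K[1,2])/K[1,1]
    rd=np.hypot(x,y); r=rd.copy() if np.ndim(rd) else rd
    for _ in range(20): r=rd/(1+k1*r*r)
    s=1/(1+k1*r*r)
    return np.stack([x*s*d,-y*s*d,-np.asarray(d)*np.ones_like(x)],-1)
def c2w(name,m,st=None):
    if name!='wrist': return np.linalg.inv(np.array(m['camera_from_world']))
    T=np.eye(4);T[:3,:3]=np.array(st['orientation']);T[:3,3]=st['ee_pos']
    return T@np.array(m['tool_from_camera'])
def world(name,u,v,d,st=None):
    m=camera_model(name);T=c2w(name,m,st)
    p=pix2cam(m,u,v,d); return p@T[:3,:3].T+T[:3,3]
def cloud(name,depth,st=None):
    v,u=np.mgrid[0:384,0:512]
    return world(name,u,v,depth,st)
E
python3 - <<'E'
from h import *
s=state(); print(s, tcp_to_tips)
for n in ['scene','side','wrist']:
    st=state();p,d=camera(n); save(p,n+'0',scale=1.5); np.savez(n+'0.npz',p=p,d=d,T=c2w(n,camera_model(n),st))
    print(n,d.min(),d.max())
E
```

```text
{'clock': 0.0, 'joints': array([ 6.97519013e+01,  2.81647108e+01,  8.93497979e+01,  8.40133551e-04,
        6.25471924e+01, -6.04899245e+00]), 'qd': array([ 0.02940724,  0.01284337, -0.0165169 , -0.05577736, -0.04518694,
       -0.01268022]), 'effort': array([ 2.90497206e-03, -6.18440509e+01, -2.61602050e+01, -9.17984562e-05,
        4.07936095e-03, -1.89211121e-06]), 'ee_pos': array([0.15319965, 0.60573235, 0.24772358]), 'orientation': array([[ 2.45298618e-01,  9.69447492e-01, -3.84903106e-04],
       [ 9.69446979e-01, -2.45298887e-01, -1.00583485e-03],
       [-1.06952037e-03, -1.26413256e-04, -9.99999420e-01]]), 'wrist_force': array([ 0.53580687, -0.71657832, -1.00104657]), 'ft_torque': array([ 0.04888973, -0.04386726,  0.03384308]), 'opening': 0.08549433488864507} 0.017
scene 0.0 3.9943397
side 0.0 3.2297916
wrist 0.0 1.4206266
```

View pics/scene0.png

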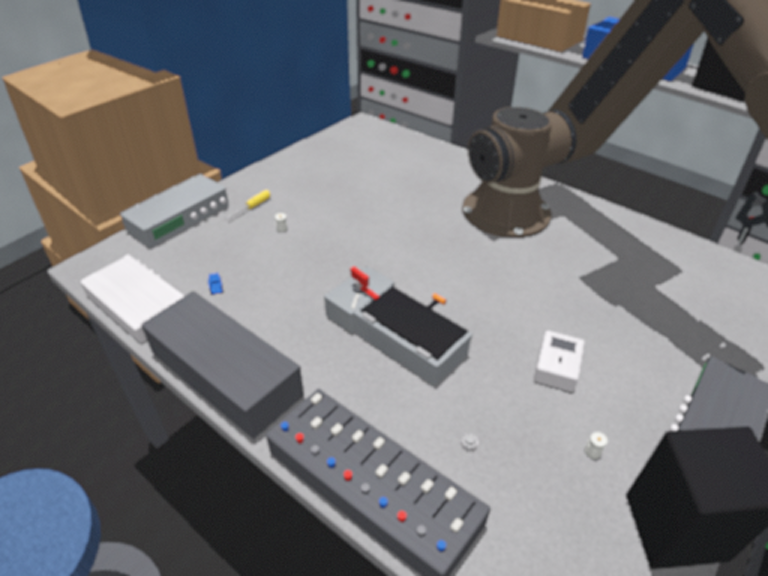

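View pics/side0.png

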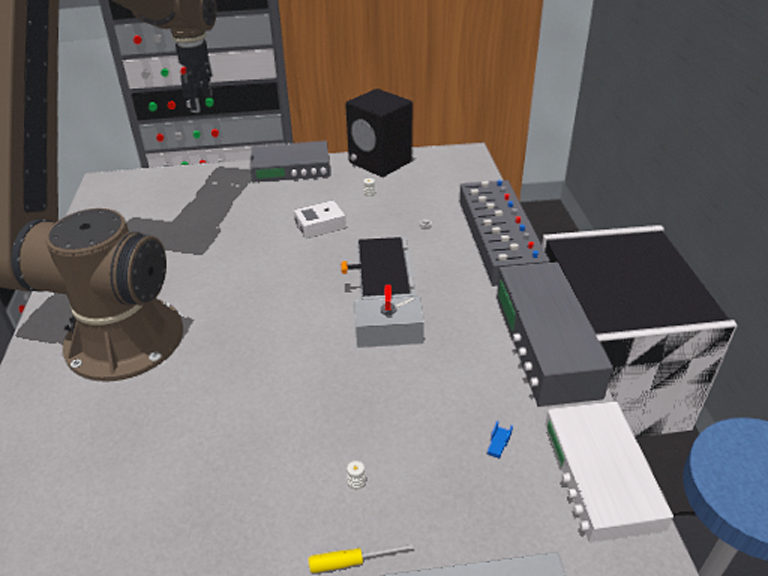

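View pics/wrist0.png

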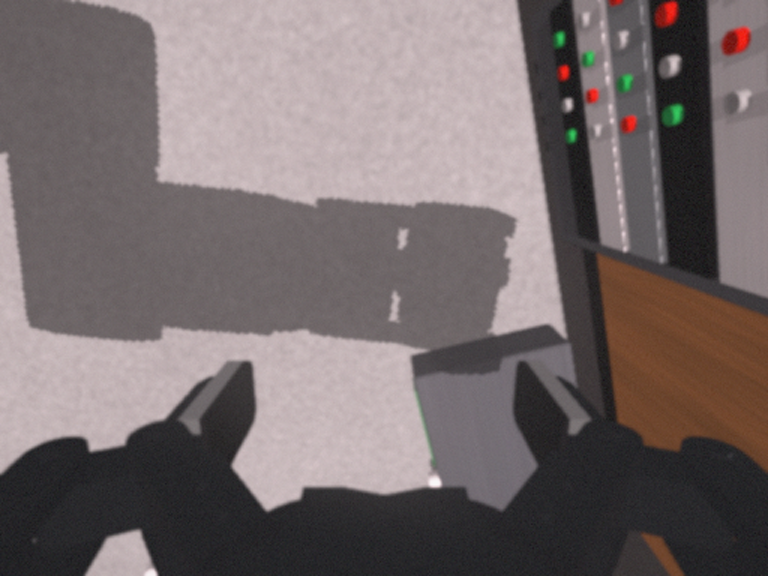

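The scene view shows the bay at about (400,325) in the enlarged picture, with the red latch at (360,278) and the orange bar at (438,299). The side view has the latch at (388,298) and the bar at (345,267). The bystanders are all clear of the bay. Next I'll measure positions.

Run:
```python
from h import *
for n in ['scene','side']:
    p,d=camera(n); W=cloud(n,d)
    np.savez(n+'1.npz',p=p,d=d,W=W)
    for t in ['bay','latch','flap','flap_bar','latch_grip']:
        o=outline_of(n,t)
        if not o: print(n,t,'none'); continue
        o=o[0]; mk=o['pixels']&(d>0); q=W[mk]
        np.save(f'{n}_{t}.npy',o['pixels'])
        print(n,t,round(o['conf'],2),o['at'],mk.sum(),'med',np.round(np.median(q,0),4),'p2',np.round(np.percentile(q,3,axis=0),3),'p98',np.round(np.percentile(q,97,axis=0),3))
```

```text
scene bay 0.87 [267.4, 213.5] 3909 med [0.5857 0.0754 0.0623] p2 [ 0.501 -0.08   0.01 ] p98 [0.625 0.201 0.075]
scene latch 0.61 [240.5, 187.8] 113 med [ 0.5585 -0.0436  0.0914] p2 [ 0.552 -0.07   0.072] p98 [ 0.563 -0.009  0.109]
scene flap 0.88 [279.4, 216.4] 1589 med [0.5618 0.1011 0.0664] p2 [0.511 0.005 0.063] p98 [0.609 0.189 0.069]
scene flap_bar 0.57 [277.5, 212.9] 1780 med [0.5614 0.0993 0.0663] p2 [ 0.477 -0.     0.049] p98 [0.609 0.19  0.069]
scene latch_grip 0.45 [242.4, 186.4] 157 med [ 0.558  -0.044   0.0908] p2 [ 0.548 -0.076  0.071] p98 [ 0.563 -0.006  0.109]
side bay 0.62 [252.8, 195.6] 2886 med [ 0.5564 -0.0188  0.0617] p2 [ 0.49  -0.101  0.008] p98 [0.618 0.175 0.071]
side latch 0.38 [259.4, 197.2] 71 med [ 0.5527 -0.0675  0.1044] p2 [ 0.546 -0.083  0.076] p98 [ 0.561 -0.039  0.109]
side flap 0.84 [252.2, 175.8] 1142 med [0.5599 0.0855 0.0658] p2 [ 0.496 -0.005  0.062] p98 [0.608 0.183 0.07 ]
side flap_bar 0.98 [256.0, 177.0] 1224 med [0.5573 0.0872 0.0657] p2 [ 0.489 -0.007  0.061] p98 [0.609 0.185 0.07 ]
side latch_grip 0.6 [257.8, 199.9] 89 med [ 0.5528 -0.0633  0.1015] p2 [ 0.546 -0.084  0.058] p98 [ 0.568 -0.006  0.109]
```

Run:
```python
from h import *
for n in ['scene','side']:
    z=np.load(n+'1.npz');p,d,W=z['p'].astype(float),z['d'],z['W']
    dark=(p.max(-1)<60)&(W[...,2]>0.055)&(W[...,2]<0.078)&(abs(W[...,0]-.56)<.15)&(abs(W[...,1]-.08)<.2)
    dark=cv2.morphologyEx(dark.astype(np.uint8),cv2.MORPH_OPEN,np.ones((3,3)))>0
    q=W[dark][:,:2].astype(np.float32)
    r=cv2.minAreaRect(q); print(n,'flap',dark.sum(),q.mean(0),r,W[dark][:,2].mean())
    R=p[...,0];G=p[...,1];B=p[...,2]
    near=(d>0)&(abs(W[...,0]-.56)<.2)&(abs(W[...,1]-.08)<.25)&(W[...,2]>0.03)&(W[...,2]<.13)
    red=near&(R>120)&(G<70)&(B<70)
    top=red&(W[...,2]>0.095)
    for nm,m in [('red',red),('top',top)]:
        if m.sum()>4:
            q=W[m]; c=q.mean(0); u,s,vt=np.linalg.svd(q[:,:2]-c[:2]); print(n,nm,m.sum(),c.round(4),'dir',vt[0].round(3),'x',np.round(np.ptp(q,axis=0),3))
    org=near&(R>150)&(G>60)&(G<160)&(B<70)
    q=W[org]; print(n,'orange',org.sum(),q.mean(0).round(4),q.min(0).round(3),q.max(0).round(3))
    s=p.astype(np.uint8)
    save(s,n+'_bay',box=(200,160,340,280) if n=='scene' else (210,140,310,240),scale=5)
```

```text
scene flap 1337 [0.5642369  0.09888446] ((0.5608490109443665, 0.09481235593557358), (0.1921766698360443, 0.09809783101081848), 87.57795715332031) 0.06640912514937077
scene red 81 [ 0.5595 -0.0401  0.0898] dir [0.099 0.995] x [0.011 0.072 0.044]
scene top 35 [ 0.5588 -0.0485  0.102 ] dir [0.116 0.993] x [0.009 0.043 0.014]
scene orange 28 [0.5312 0.0151 0.0805] [ 0.478 -0.071  0.064] [0.564 0.109 0.11 ]
side flap 1058 [0.5597284  0.08486705] ((0.558189332485199, 0.09003403782844543), (0.2067357748746872, 0.10064919292926788), 87.43687438964844) 0.06568346003312633
side red 71 [ 0.553  -0.0599  0.0984] dir [-0.057 -0.998] x [0.015 0.093 0.047]
side top 52 [ 0.5535 -0.0615  0.1049] dir [-0.135 -0.991] x [0.015 0.05  0.015]
side orange 28 [0.476  0.09   0.0676] [0.471 0.076 0.057] [0.482 0.114 0.073]
```

```bash
ls pics
```

```text
scene0.png
scene_bay.png
side0.png
side_bay.png
wrist0.png
```

View pics/side_bay.png

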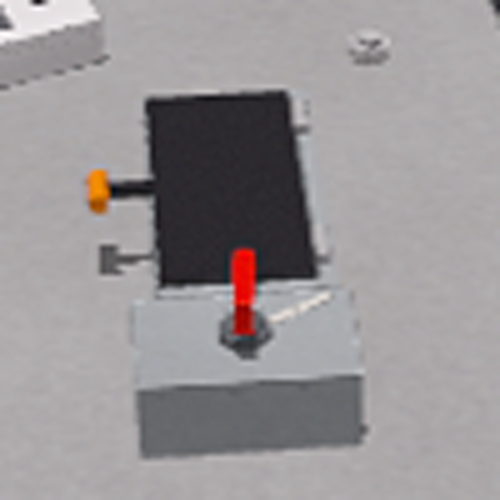

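Run:
```python
from h import *
m=camera_model('wrist'); print(np.round(m['tool_from_camera'],3),m['K'],m['k1'])
T=np.array(m['tool_from_camera'])
# simulate tool pose: yaw psi of tool x, pointing down
def proj(Pw,pos,psi):
    c,s=np.cos(psi),np.sin(psi)
    R=np.array([[c,s,0],[s,-c,0],[0,0,-1]]); 
    pc=np.linalg.inv(T)@np.r_[R.T@(Pw-pos),1]
    x,y=pc[0]/-pc[2],-pc[1]/-pc[2]; r2=x*x+y*y; f=1+m['k1']*r2; K=np.array(m['K'])
    return [round(K[0,0]*x*f+K[0,2]),round(K[1,1]*y*f+K[1,2]),round(-pc[2],3)]
pts=dict(latch=[.556,-.056,.1],bar=[.475,.095,.063],origin=[.56,.092,.06],farL=[.62,.2,.06],farR=[.62,-.1,.06])
for psi in (0,np.pi):
  for pos in ([.5,.02,.25],[.45,.03,.3],[.6,.03,.3],[.65,.03,.3]):
    print(psi,pos,{k:proj(np.array(v),np.array(pos),psi) for k,v in pts.items()})
```

```text
[[ 1.     0.001  0.    -0.   ]
 [ 0.001 -0.964 -0.266 -0.068]
 [-0.     0.266 -0.964 -0.125]
 [ 0.     0.     0.     1.   ]] [[288.6185951    0.         255.92288212]
 [  0.         288.6185951  195.37715664]
 [  0.           0.           1.        ]] 0.014153597991706665
0 [0.5, 0.02, 0.25] {'latch': [309, 258, np.float64(0.304)], 'bar': [232, 108, np.float64(0.299)], 'origin': [313, 111, np.float64(0.303)], 'farL': [384, -9, np.float64(0.274)], 'farR': [354, 275, np.float64(0.354)]}
0 [0.45, 0.03, 0.3] {'latch': [343, 246, np.float64(0.354)], 'bar': [277, 118, np.float64(0.35)], 'origin': [346, 120, np.float64(0.354)], 'farL': [408, 20, np.float64(0.325)], 'farR': [378, 262, np.float64(0.405)]}
0 [0.6, 0.03, 0.3] {'latch': [220, 246, np.float64(0.354)], 'bar': [153, 118, np.float64(0.35)], 'origin': [223, 120, np.float64(0.354)], 'farL': [274, 21, np.float64(0.325)], 'farR': [270, 262, np.float64(0.405)]}
0 [0.65, 0.03, 0.3] {'latch': [179, 246, np.float64(0.354)], 'bar': [111, 118, np.float64(0.35)], 'origin': [182, 120, np.float64(0.354)], 'farL': [229, 21, np.float64(0.325)], 'f
[... 262 characters left out ...]
29)]}
3.141592653589793 [0.45, 0.03, 0.3] {'latch': [157, 98, np.float64(0.309)], 'bar': [237, 219, np.float64(0.385)], 'origin': [174, 216, np.float64(0.387)], 'farL': [138, 288, np.float64(0.415)], 'farR': [109, 59, np.float64(0.336)]}
3.141592653589793 [0.6, 0.03, 0.3] {'latch': [297, 98, np.float64(0.309)], 'bar': [350, 219, np.float64(0.385)], 'origin': [286, 216, np.float64(0.387)], 'farL': [242, 287, np.float64(0.415)], 'farR': [239, 60, np.float64(0.336)]}
3.141592653589793 [0.65, 0.03, 0.3] {'latch': [344, 98, np.float64(0.309)], 'bar': [388, 219, np.float64(0.385)], 'origin': [323, 216, np.float64(0.387)], 'farL': [277, 287, np.float64(0.415)], 'farR': [282, 60, np.float64(0.336)]}
```

The side view shows the bar at about (98,190) in the crop, the latch nose pointing nearly along +y over the flap, and the white line running to (330,297). Next I'll move above the bay for a wrist view.

Request:
apply_moves(
  targets=[
    [[-0.037,0.042,-0.002],[0,0,0.1],1],
    [[-0.075,0.084,-0.005],[0,0,0.2],1],
    [[-0.112,0.125,-0.007],[0,0,0.3],1],
    [[-0.15,0.167,-0.009],[0,0,0.41],1],
    [[-0.188,0.209,-0.012],[0,0,0.51],1],
    [[-0.225,0.25,-0.014],[0,0,0.61],1],
    [[-0.263,0.292,-0.016],[0,0,0.71],1],
    [[-0.3,0.334,-0.018],[0,0,0.81],1],
    [[-0.338,0.376,-0.02],[0,0,0.92],1],
    [[-0.375,0.418,-0.023],[0,0,1.02],1],
    [[-0.413,0.46,-0.025],[0,0,1.12],1],
    [[-0.45,0.501,-0.028],[0,0,1.22],1],
    [[-0.488,0.543,-0.03],[0,0,1.323],1],
    [[-0.488,0.543,-0.03],[0,0,1.323],1],
    [[-0.488,0.543,-0.03],[0,0,1.323],1],
  ],
)

```text
clock: 2.62
ee_pos: [0.5596, -0.0002, 0.278]
orientation: [[1.0, 0.0, -0.001], [0.0, -1.0, 0.0], [-0.001, -0.0, -1.0]]
wrist_force: [0.2, 0.7, 0.0]
opening: 0.0855
```

Run:
```python
from h import *
st=state();p,d=camera('wrist');W=cloud('wrist',d,st)
print(st['clock'],st['ee_pos'],st['joints'])
save(p,'w1',scale=1.5); np.savez('w1.npz',p=p,d=d,W=W)
print(st['orientation'].round(3))
p=p.astype(float);R,G,B=p[...,0],p[...,1],p[...,2]
near=(d>0)&(abs(W[...,0]-.56)<.2)&(abs(W[...,1]-.05)<.25)
dark=near&(p.max(-1)<60)&(abs(W[...,2]-.066)<.008)
dark=cv2.morphologyEx(dark.astype(np.uint8),cv2.MORPH_OPEN,np.ones((5,5)))>0
n,l,s_,c=cv2.connectedComponentsWithStats(dark.astype(np.uint8)); k=1+np.argmax(s_[1:,4]); dark=l==k
q=W[dark]; print('flap',dark.sum(),q.mean(0),cv2.minAreaRect(q[:,:2].astype(np.float32)))
red=near&(R>110)&(G<70)&(B<70)&(W[...,2]>.05)
for lo,hi in((.06,.08),(.1,.12)):
    m=red&(W[...,2]>lo)&(W[...,2]<hi); q=W[m]
    if len(q)>5: print('red',lo,m.sum(),q.mean(0).round(4),cv2.minAreaRect(q[:,:2].astype(np.float32)))
org=near&(R>150)&(G>60)&(G<170)&(B<80)&(W[...,2]>.03)&(W[...,2]<.08)
q=W[org]; print('org',org.sum(),q.mean(0).round(4),q.max(0),cv2.minAreaRect(q[:,:2].astype(np.float32)))
```

```text
2.625 [ 5.59589361e-01 -1.92133937e-04  2.78038847e-01] [-6.78906863e+00  2.10920091e+01  9.63978467e+01  1.64797197e-02
  6.25539095e+01 -6.80829588e+00]
[[ 1.     0.    -0.001]
 [ 0.    -1.     0.   ]
 [-0.001 -0.    -1.   ]]
flap 10239 [0.55862412 0.06772021 0.06570736] ((0.5465443730354309, 0.06975006312131882), (0.15114891529083252, 0.12529705464839935), 89.58216857910156)
red 0.06 172 [ 0.5548 -0.0094  0.0725] ((0.5288991332054138, 0.03267589211463928), (0.02635769359767437, 0.16714909672737122), 30.078725814819336)
red 0.1 54 [ 0.5547 -0.0448  0.1051] ((0.5551304817199707, -0.05365825444459915), (0.045567478984594345, 0.009824002161622047), 89.60052490234375)
org 175 [0.5141 0.0391 0.0711] [0.56255388 0.10905558 0.07499705] ((0.5206754207611084, 0.02963358908891678), (0.020945733413100243, 0.183555006980896), 32.71247863769531)
```

View pics/w1.png

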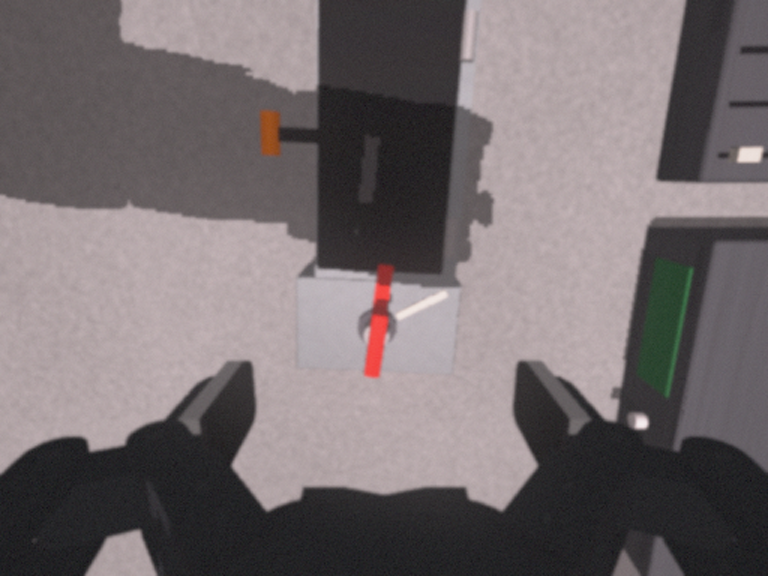

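The wrist view shows the bar at (270,133), the flap's near corners at (318,268) and (442,273), the red latch running from (386,266) to (372,376) and the white line from (398,318) to (446,294). Next I'll intersect those pixel rays with planes at the known heights.

```bash
cat >> h.py <<'E'
def ray_plane(name,u,v,z,st=None):
    m=camera_model(name);T=c2w(name,m,st)
    p=pix2cam(m,np.atleast_1d(u),np.atleast_1d(v),np.ones(np.size(u)))@T[:3,:3].T
    t=(z-T[2,3])/p[:,2]
    return (T[:3,3]+p*t[:,None])
E
python3 - <<'E'
from h import *
st=state(); z=np.load('w1.npz'); p=z['p'].astype(float); W=z['W']; d=z['d']
def P(pts,h): a=np.array(pts,float); 
R,G,B=p[...,0],p[...,1],p[...,2]
# red mask -> hsv
hsv=cv2.cvtColor(z['p'],cv2.COLOR_RGB2HSV)
red=((hsv[...,0]<6)|(hsv[...,0]>174))&(hsv[...,1]>170)&(hsv[...,2]>80)
vv,uu=np.nonzero(red); k=(uu>220)&(uu<290)&(vv>160)&(vv<270); uu,vv=uu[k],vv[k]
zz=W[vv,uu,2]
tp=(zz>.099); nose=(zz>.06)&(zz<.08)
print('counts',len(uu),tp.sum(),nose.sum(), 'rows',vv.min(),vv.max())
q=ray_plane('wrist',uu,vv,.1075,st)
t=tp; a=q[t]; c=a.mean(0); u_,s,vt=np.linalg.svd(a[:,:2]-c[:2]); dv=vt[0]*np.sign(vt[0][1]); pr=(a[:,:2]-c[:2])@dv
print('grip top',c.round(4),'dir',dv.round(3),'yaw from +y cw deg',np.degrees(np.arctan2(dv[0],dv[1])).round(2),'ext',pr.min().round(4),pr.max().round(4), 'mid',(c[:2]+dv*(pr.min()+pr.max())/2).round(4))
b=ray_plane('wrist',uu[nose],vv[nose],.0735,st);c2=b.mean(0);u_,s,vt=np.linalg.svd(b[:,:2]-c2[:2]);dv=vt[0]*np.sign(vt[0][1])
print('nose',c2.round(4),np.degrees(np.arctan2(dv[0],dv[1])).round(2),'tip y',b[:,1].max())
org=(hsv[...,0]>6)&(hsv[...,0]<20)&(hsv[...,1]>170)&(hsv[...,2]>80)
vo,uo=np.nonzero(org);k=(uo<220)&(uo>150)&(vo>60)&(vo<120);vo,uo=vo[k],uo[k]
b=ray_plane('wrist',uo,vo,.067,st); print('bar',len(uo),b.mean(0).round(4),cv2.minAreaRect(b[:,:2].astype(np.float32)))
# flap edges
dark=(p.max(-1)<75)
def edge(rows,u0,sgn):
    out=[]
    g=cv2.GaussianBlur(p.mean(-1),(0,0),1)
    for r in rows:
        seg=g[r,u0-8:u0+9]; gr=np.abs(np.diff(seg)); i=np.argmax(gr); out.append((u0-8+i+.5,r))
    return np.array(out)
e=edge(list(range(100,175,3)),212,1); 
w=ray_plane('wrist',e[:,0],e[:,1],.066,st); f=np.polyfit(w[:,1],w[:,0],1); print('front edge slope deg',np.degrees(np.arctan(f[0])).round(2),'x at y=.09',np.polyval(f,.09).round(4),'res',np.std(w[:,0]-np.polyval(f,w[:,1])).round(4))
for nm,px,h in [('flapFR',(318,268),.066),('flapBR',(442,273),.066),('podFR',(297,367),.06),('podBR',(455,374),.06),('podFL',(300,275),.06),('podBL',(461,286),.06),('line0',(398,318),.06),('line1',(446,294),.06)]:
    print(nm,ray_plane('wrist',px[0]/1.5,px[1]/1.5,h,st)[0].round(4))
E
```

```text
counts 431 334 97 rows 177 250
grip top [ 0.5528 -0.0523  0.1075] dir [0.141 0.99 ] yaw from +y cw deg 8.13 ext -0.0251 0.0428 mid [ 0.554  -0.0436]
nose [ 0.5577 -0.0184  0.0735] 7.29 tip y -0.001208737454663808
bar 292 [0.4755 0.0963 0.067 ] ((0.4751732647418976, 0.09599698334932327), (0.028185328468680382, 0.011896464042365551), 86.14490509033203)
front edge slope deg 3.21 x at y=.09 0.5102 res 0.0005
flapFR [ 0.5064 -0.0049  0.066 ]
flapBR [ 0.6053 -0.0088  0.066 ]
podFR [ 0.4839 -0.0935  0.06  ]
podBR [ 0.6206 -0.0999  0.06  ]
podFL [ 0.4906 -0.012   0.06  ]
podBL [ 0.622  -0.0211  0.06  ]
line0 [ 0.5707 -0.0488  0.06  ]
line1 [ 0.61   -0.0279  0.06  ]
```

Request:
apply_moves(
  targets=[
    [[-0.003,0.03,0.03],[0,0,0.07],1],
    [[-0.0066,0.055,0.07],[0,0,0.134],1],
    [[-0.0066,0.055,0.11],[0,0,0.134],1],
    [[-0.0066,0.055,0.15],[0,0,0.134],1],
    [[-0.0066,0.055,0.178],[0,0,0.134],1],
    [[-0.0066,0.055,0.178],[0,0,0.134],1],
  ],
  grip_force=40,
)

```text
clock: 3.42
ee_pos: [0.5519, -0.0533, 0.0991]
orientation: [[0.991, -0.131, -0.004], [-0.131, -0.991, 0.001], [-0.004, -0.001, -1.0]]
wrist_force: [0.2, 0.3, 0.2]
opening: 0.0854
```

Run:
```python
from h import *
st=state();p,d=camera('wrist');print(st['ee_pos'],st['wrist_force'])
save(p,'w2',scale=1.5)
R=st['orientation'];print('tool dir cw', np.degrees(np.arctan2(-R[1,0],R[0,0])))
T=np.linalg.inv(c2w('wrist',camera_model('wrist'),st));m=camera_model('wrist');K=m['K']
```

```text
[ 0.55185223 -0.0533298   0.09908402] [0.19025325 0.27207876 0.19445571]
tool dir cw 7.507627291111723
```

View pics/w2.png

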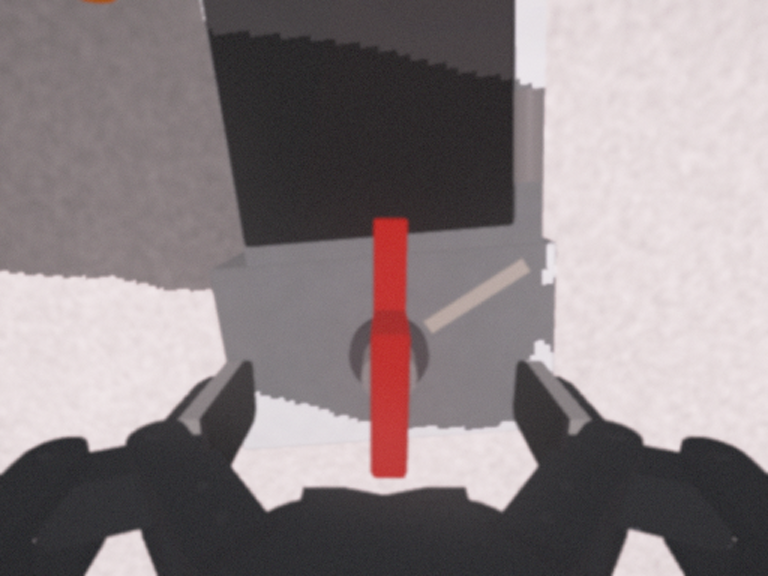

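The bar at about u=389 sits nearly centred between the fingers and parallel to the pads, about 1 mm to the right. I'll compute the angle from nose to line in this view before closing.

Run:
```python
from h import *
st=state()
a,b=[ray_plane('wrist',u/1.5,v/1.5,.06,st)[0] for u,v in((430,327),(525,265))]
d=(b-a); print('line',a,b,np.degrees(np.arctan2(d[0],d[1])))
n0,n1=[ray_plane('wrist',u/1.5,v/1.5,.0735,st)[0] for u,v in((390.5,219),(389.5,310))]
d=n0-n1; print('nose',n0,n1,np.degrees(np.arctan2(d[0],d[1])))
n0,n1=[ray_plane('wrist',u/1.5,v/1.5,.1075,st)[0] for u,v in((390,333),(388.5,476))]
d=n0-n1; print('grip',n0,n1,(n0+n1)/2,np.degrees(np.arctan2(d[0],d[1])))
f=[ray_plane('wrist',u/1.5,v/1.5,.066,st)[0] for u,v in((247,245),(513,222))]
print('flap corners',f)
d=f[1]-f[0];print('bay cw',np.degrees(np.arctan2(-d[1],d[0])))
y=np.radians(-2.8);c=np.cos(y);s=np.sin(y);print(a-[.553,-.0552,.06])
```

```text
line [ 0.57171149 -0.04881565  0.06      ] [ 0.61099101 -0.02815443  0.06      ] 62.25540762261881
nose [ 0.56136243 -0.00228902  0.0735    ] [ 0.55676256 -0.03520763  0.0735    ] 7.954689260224666
grip [ 0.55705861 -0.03138466  0.1075    ] [ 0.55036199 -0.07959174  0.1075    ] [ 0.5537103 -0.0554882  0.1075   ] 7.908557575705682
flap corners [array([ 0.50733543, -0.00557412,  0.066     ]), array([ 0.60558119, -0.01003044,  0.066     ])]
bay cw 2.597093950401102
[0.01871149 0.00638435 0.        ]
```

Request:
apply_moves(
  targets=[
    [[0.001,0.0015,0],[0,0,0],1],
    [[0.001,0.0015,0],[0,0,0],0],
    [[0.001,0.0015,0],[0,0,0],-0.5],
    [[0.001,0.0015,0],[0,0,0],-1],
    [[0.001,0.0015,0],[0,0,0],-1],
    [[0.001,0.0015,0],[0,0,0],-1],
    [[0.001,0.0015,0],[0,0,0],-1],
    [[0.001,0.0015,0],[0,0,0],-1],
  ],
)

```text
clock: 4.47
ee_pos: [0.5533, -0.0553, 0.1009]
orientation: [[0.991, -0.131, -0.001], [-0.131, -0.991, 0.0], [-0.001, -0.0, -1.0]]
wrist_force: [-1.8, -0.6, 7.0]
opening: 0.011
```

Request:
apply_moves(
  targets=[
    [[0,0,0],[0,0,0.1],-1],
    [[0,0,0],[0,0,0.22],-1],
    [[0,0,0],[0,0,0.34],-1],
    [[0,0,0],[0,0,0.46],-1],
    [[0,0,0],[0,0,0.58],-1],
    [[0,0,0],[0,0,0.7],-1],
    [[0,0,0],[0,0,0.82],-1],
    [[0,0,0],[0,0,0.9],-1],
    [[0,0,0],[0,0,0.95],-1],
    [[0,0,0],[0,0,0.95],-1],
  ],
)

```text
clock: 5.72
ee_pos: [0.5538, -0.0557, 0.1009]
orientation: [[0.47, -0.882, -0.0], [-0.882, -0.47, -0.0], [0.0, 0.0, -1.0]]
wrist_force: [3.7, -3.9, -1.8]
opening: 0.0113
```

Run:
```python
from h import *
st=state();p,d=camera('wrist');print(st['ee_pos'],st['wrist_force'],st['ft_torque'])
save(p,'w3',scale=1.5);np.savez('w3.npz',p=p,d=d)
R=st['orientation'];print('tool dir cw', np.degrees(np.arctan2(-R[1,0],R[0,0])),st['joints'])
```

```text
[ 0.55384643 -0.05572739  0.10091463] [ 3.67137815 -3.90794118 -1.76484841] [-0.70057102 -0.58867458 -0.09095531]
tool dir cw 61.94280568101097 [-1.25428765e+01  3.37485662e+01  1.06990042e+02 -7.02122171e-03
  3.92614277e+01  4.94053656e+01]
```

View pics/w3.png

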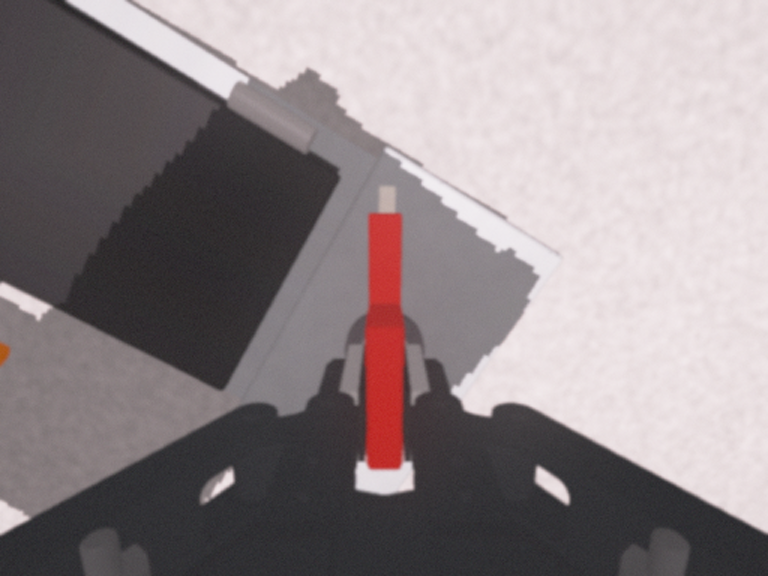

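The nose, at u≈385, nearly covers the line, whose end shows at about (387.5,190). I'll measure the remaining error.

Run:
```python
from h import *
st=state();z=np.load('w3.npz');p=z['p'];hsv=cv2.cvtColor(p,cv2.COLOR_RGB2HSV)
red=((hsv[...,0]<6)|(hsv[...,0]>174))&(hsv[...,1]>150)
def cen(rows):
    return np.array([(np.nonzero(red[r])[0].mean(),r) for r in rows])
c=cen(range(146,198,3)); w=ray_plane('wrist',c[:,0],c[:,1],.0735,st); d=w[0]-w[-1]
f=np.polyfit(w[:,1],w[:,0],1); print('nose cw',90-np.degrees(np.arctan(1/f[0])) if 0 else np.degrees(np.arctan(f[0])), w[0],w[-1])
c=cen(range(225,305,4)); g=ray_plane('wrist',c[:,0],c[:,1],.1075,st);f=np.polyfit(g[:,1],g[:,0],1);print('grip cw',np.degrees(np.arctan(f[0])))
for r in range(124,143,3): print(r,p[r,245:272].mean(-1).astype(int))
ax=np.array([.5537,-.0555])
e=ray_plane('wrist',387.5/1.5,190/1.5,.06,st)[0]; print('line end',e,np.degrees(np.arctan2(*(e[:2]-ax))))
print('nose tip from axis',np.degrees(np.arctan2(*(w[0][:2]-ax))),np.linalg.norm(w[0][:2]-ax))
# bay yaw via flap right edge (plate's y=-100 edge) and z=.066
a,b=[ray_plane('wrist',u/1.5,v/1.5,.066,st)[0] for u,v in((222,388),(340,177))]
print('flap corners',a,b,np.degrees(np.arctan2(-(b-a)[1],(b-a)[0])))
```

```text
nose cw 61.35906669027101 [ 0.59951623 -0.03122816  0.0735    ] [ 0.57513596 -0.04454551  0.0735    ]
grip cw 62.19042645266515
124 [137 137 139 139 140 141 141 150 159 167 167 168 171 168 166 166 164 163
 155 144 141 139 142 141 140 141 139]
127 [139 141 138 139 138 141 147 157 171 177 181 184 184 181 184 182 181 176
 162 151 144 140 141 142 140 140 142]
130 [138 139 139 139 140 140 143 155 169 178 183 181 182 181 181 183 183 178
 167 147 144 142 142 140 140 139 139]
133 [140 138 140 141 138 140 145 154 167 178 180 179 179 180 180 181 180 175
 164 146 140 144 140 139 139 142 137]
136 [139 138 136 139 137 139 145 159 172 178 179 183 180 179 179 180 178 175
 160 146 141 142 138 142 141 139 140]
139 [137 140 137 137 138 139 145 157 171 177 177 179 180 181 181 180 181 173
 159 144 143 137 139 140 141 137 137]
142 [130 122 116 114 111 113 117 122 128 130 133 130 131 129 131 130 132 129
 122 115 116 119 127 136 139 142 139]
line end [ 0.60837226 -0.02797766  0.06      ] 63.27904230066658
nose tip from axis 62.08692276340844 0.05184832855035792
flap corners [ 0.5074079  -0.00545766  0.066     ] [ 0.60453832 -0.0107378   0.066     ] 3.1116164693034265
```

Request:
apply_moves(
  targets=[
    [[0,0,0],[0,0,0.02],-1],
    [[0,0,0],[0,0,0.02],-1],
    [[0,0,0],[0,0,0.02],-1],
    [[0,0,0],[0,0,0.018],0.3],
    [[0,0,0],[0,0,0.018],0.3],
    [[0,0,0],[0,0,0.018],0.3],
    [[0,0,0],[0,0,0.018],0.3],
    [[0,0,-0.02],[0,0,0.018],0.3],
    [[0,0,-0.06],[0,0,0.018],0.3],
    [[0,0,-0.1],[0,0,0.018],0.3],
    [[0,0,-0.1],[0,0,0.018],0.3],
  ],
)

```text
clock: 7.15
ee_pos: [0.5548, -0.0558, 0.2036]
orientation: [[0.455, -0.89, 0.005], [-0.89, -0.455, -0.001], [0.003, -0.004, -1.0]]
wrist_force: [0.0, -0.3, 0.4]
opening: 0.0554
```

Run:
```python
from h import *
st=state();p,d=camera('wrist');print(st['ee_pos'],st['wrist_force'],st['ft_torque'],st['opening'],st['joints'])
save(p,'w4',scale=1.5);np.savez('w4.npz',p=p,d=d)
hsv=cv2.cvtColor(p,cv2.COLOR_RGB2HSV)
red=((hsv[...,0]<6)|(hsv[...,0]>174))&(hsv[...,1]>150)
rr=np.nonzero(red.sum(1)>4)[0];print(rr.min(),rr.max())
wd=red.sum(1)[rr]; print(list(zip(rr,wd))[::4])
```

```text
[ 0.5547784  -0.05583087  0.2036239 ] [ 0.03423339 -0.27062865  0.37619814] [-0.00879464  0.02358389  0.02008704] 0.0553757217153269 [-1.25337646e+01  2.55088826e+01  1.02006903e+02 -1.56434045e-03
  5.21919724e+01  5.03883128e+01]
134 230
[(np.int64(134), np.int64(11)), (np.int64(138), np.int64(11)), (np.int64(142), np.int64(11)), (np.int64(146), np.int64(11)), (np.int64(150), np.int64(11)), (np.int64(154), np.int64(11)), (np.int64(158), np.int64(11)), (np.int64(162), np.int64(11)), (np.int64(166), np.int64(11)), (np.int64(170), np.int64(11)), (np.int64(174), np.int64(12)), (np.int64(178), np.int64(13)), (np.int64(182), np.int64(13)), (np.int64(186), np.int64(13)), (np.int64(190), np.int64(13)), (np.int64(194), np.int64(13)), (np.int64(198), np.int64(13)), (np.int64(202), np.int64(13)), (np.int64(206), np.int64(13)), (np.int64(210), np.int64(12)), (np.int64(214), np.int64(12)), (np.int64(218), np.int64(12)), (np.int64(222), np.int64(12)), (np.int64(226), np.int64(11)), (np.int64(230), np.int64(9))]
```

View pics/w4.png

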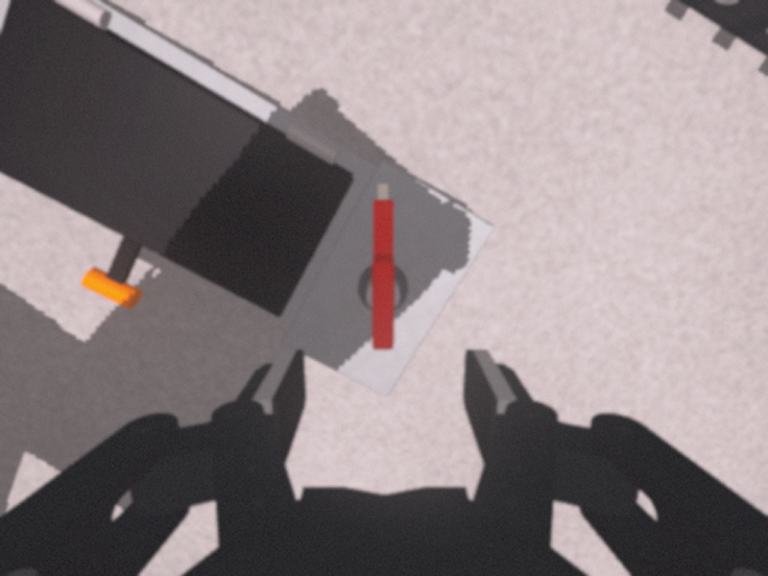

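Run:
```python
from h import *
st=state();z=np.load('w4.npz');p=z['p'];hsv=cv2.cvtColor(p,cv2.COLOR_RGB2HSV)
red=((hsv[...,0]<6)|(hsv[...,0]>174))&(hsv[...,1]>150)
def cen(rows): return np.array([(np.nonzero(red[r,200:300])[0].mean()+200,r) for r in rows])
def ang(c,h):
    g=ray_plane('wrist',c[:,0],c[:,1],h,st);f=np.polyfit(g[:,1],g[:,0],1);return np.degrees(np.arctan(f[0])),g
a,w=ang(cen(range(136,168,2)),.0735);print('nose cw',a,w[0])
a,g=ang(cen(range(178,228,2)),.1075);print('grip cw',a,'mid',g.mean(0))
c=cen(range(176,231));gg=ray_plane('wrist',c[:,0],c[:,1],.1075,st);print('grip ends mid',(gg[0]+gg[-1])/2)
ax=((gg[0]+gg[-1])/2)[:2]
for r in (124,126,128,130): print(p[r,245:268].mean(-1).astype(int))
e=ray_plane('wrist',382.5/1.5,190/1.5,.06,st)[0];print('line end',e,np.degrees(np.arctan2(*(e[:2]-ax))),'nose tip',np.degrees(np.arctan2(*(w[0][:2]-ax))))
org=(hsv[...,0]>6)&(hsv[...,0]<22)&(hsv[...,1]>150)&(hsv[...,2]>80)
vo,uo=np.nonzero(org);k=(uo<110)&(vo>150);vo,uo=vo[k],uo[k]
b=ray_plane('wrist',uo,vo,.066,st);print('bar',len(uo),b.mean(0),cv2.minAreaRect(b[:,:2].astype(np.float32)))
q=[ray_plane('wrist',u/1.5,v/1.5,.066,st)[0] for u,v in((280,317),(353,176))];d=q[1]-q[0];print(q,np.degrees(np.arctan2(-d[1],d[0])))
pod=[ray_plane('wrist',u/1.5,v/1.5,.06,st)[0] for u,v in((388,395),(492,225))];d=pod[1]-pod[0];print(pod,np.degrees(np.arctan2(-d[1],d[0])),np.linalg.norm(d))
R=st['orientation'];print('tool cw',np.degrees(np.arctan2(-R[1,0],R[0,0])))
```

```text
nose cw 63.3001348257997 [ 0.59863237 -0.03250378  0.0735    ]
grip cw 63.327154188723334 mid [ 0.55442115 -0.0544897   0.1075    ]
grip ends mid [ 0.55336867 -0.05516977  0.1075    ]
[115 116 118 120 118 123 131 145 151 152 154 152 151 139 128 118 118 117
 119 121 118 116 119]
[116 118 119 119 114 123 131 144 153 154 153 154 152 138 127 122 121 116
 116 119 118 117 120]
[119 117 117 116 117 119 132 145 152 155 154 154 148 139 125 119 117 119
 118 120 119 117 116]
[116 117 117 117 116 121 129 142 152 151 153 154 148 140 127 121 121 117
 117 114 117 117 117]
line end [ 0.60496468 -0.02875761  0.06      ] 62.89194880134453 nose tip 63.40038922260738
bar 484 [0.47562567 0.09435952 0.066     ] ((0.47608858346939087, 0.09452511370182037), (0.0336543545126915, 0.013804598711431026), 87.0526351928711)
[array([ 0.50561237, -0.00633833,  0.066     ]), array([ 0.60440827, -0.00979276,  0.066     ])] 2.0025486151424925
[array([ 0.48499971, -0.09409415,  0.06      ]), array([ 0.61685116, -0.09804753,  0.06      ])] 1.7174207120213068 0.13191070289468593
tool cw 62.92447628578584
```

The latch reads 63.3° in world terms and the line 62.3–62.9°, so it's set. Next I'll go above the bar.

Request:
apply_moves(
  targets=[
    [[-0.05,0.0,0.0],[0,0,0.15],0.3],
    [[-0.105,0.001,0.01],[0,0,0.32],0.3],
    [[-0.155,0.0016,0.03],[0,0,0.47],0.3],
    [[-0.1703,0.0016,0.055],[0,0,0.518],0.3],
    [[-0.1703,0.0016,0.0736],[0,0,0.518],0.3],
    [[-0.1703,0.0016,0.0736],[0,0,0.518],0.3],
    [[-0.1703,0.0016,0.0736],[0,0,0.518],0.3],
  ],
)

```text
clock: 8.07
ee_pos: [0.4753, 0.095, 0.128]
orientation: [[-0.046, -0.999, 0.002], [-0.999, 0.046, -0.001], [0.0, -0.002, -1.0]]
wrist_force: [-0.5, 0.1, -0.4]
opening: 0.0553
```

Run:
```python
from h import *
st=state();p,d=camera('wrist');W=cloud('wrist',d,st);print(st['ee_pos'],st['wrist_force'],st['opening'],st['joints'])
save(p,'w5',scale=1.5);np.savez('w5.npz',p=p,d=d)
hsv=cv2.cvtColor(p,cv2.COLOR_RGB2HSV)
org=(hsv[...,0]>6)&(hsv[...,0]<22)&(hsv[...,1]>150)&(hsv[...,2]>80)
vo,uo=np.nonzero(org);b=ray_plane('wrist',uo,vo,.067,st);r=cv2.minAreaRect(b[:,:2].astype(np.float32));print('bar',len(uo),b.mean(0),r,W[org].mean(0))
R=st['orientation'];print(R.round(4),'tool cw',np.degrees(np.arctan2(-R[1,0],R[0,0])))
```

```text
[0.47532062 0.09498578 0.12797745] [-0.48850763  0.08854361 -0.3930388 ] 0.055304140153688106 [ 3.50548235e+00  2.69515117e+01  1.15890995e+02 -6.18461389e-02
  3.70655064e+01  9.61754959e+01]
bar 776 [0.47614932 0.09564078 0.067     ] ((0.47638627886772156, 0.09552235156297684), (0.028908593580126762, 0.013017171993851662), 87.34423065185547) [0.47673839 0.09561115 0.06857272]
[[-4.57e-02 -9.99e-01  1.60e-03]
 [-9.99e-01  4.57e-02 -6.00e-04]
 [ 5.00e-04 -1.70e-03 -1.00e+00]] tool cw 92.62071620259185
```

View pics/w5.png

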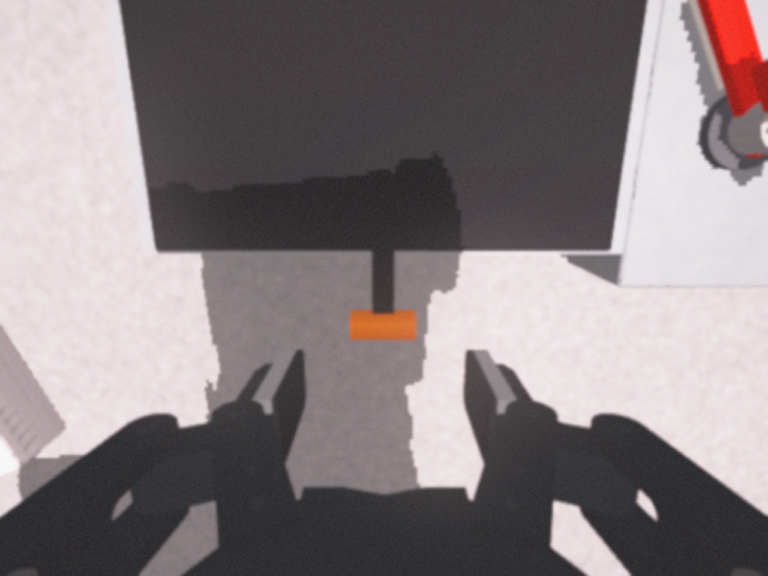

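The view shows the bar centred at (383,325), with the flap's edge parallel to the jaws. Next I'll descend and grip.

Request:
apply_moves(
  targets=[
    [[-0.0005,-0.001,0.025],[0,0,0],0.3],
    [[-0.0005,-0.001,0.05],[0,0,0],0.3],
    [[-0.0005,-0.001,0.067],[0,0,0],0.3],
    [[-0.0005,-0.001,0.068],[0,0,0],0.3],
    [[-0.0005,-0.001,0.068],[0,0,0],0.3],
    [[-0.0005,-0.001,0.068],[0,0,0],0.3],
  ],
  grip_force=30,
)

```text
clock: 8.88
ee_pos: [0.477, 0.0953, 0.0611]
orientation: [[-0.046, -0.999, 0.004], [-0.999, 0.046, -0.0], [0.0, -0.004, -1.0]]
wrist_force: [-0.5, 0.5, 0.7]
opening: 0.0556
```

Run:
```python
from h import *
st=state();p,d=camera('wrist');print(st['ee_pos'],st['wrist_force'],st['opening'])
save(p,'w6',scale=1.5)
hsv=cv2.cvtColor(p,cv2.COLOR_RGB2HSV)
org=(hsv[...,0]>6)&(hsv[...,0]<22)&(hsv[...,1]>150)&(hsv[...,2]>80)
vo,uo=np.nonzero(org);b=ray_plane('wrist',uo,vo,.067,st);print('bar',len(uo),b.mean(0),cv2.minAreaRect(b[:,:2].astype(np.float32)))
```

```text
[0.47702202 0.09533844 0.06109311] [-0.46473126  0.45990962  0.65945972] 0.055557138794746455
bar 1781 [0.47662873 0.09562513 0.067     ] ((0.4768845736980438, 0.0955391675233841), (0.030147846788167953, 0.014330149628221989), 87.3358154296875)
```

View pics/w6.png

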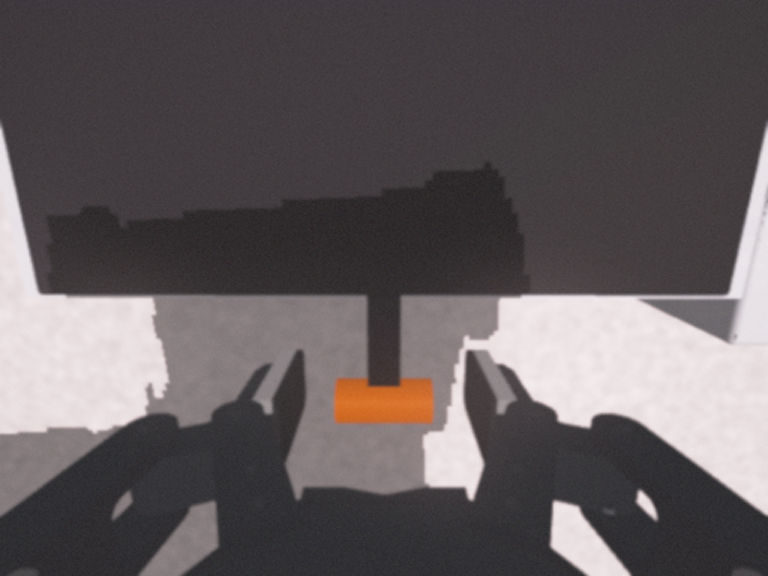

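The bar at (384,400) sits between the pads. Closing now.

Request:
apply_moves(
  targets=[
    [[0,0,0],[0,0,0],-0.2],
    [[0,0,0],[0,0,0],-0.6],
    [[0,0,0],[0,0,0],-1],
    [[0,0,0],[0,0,0],-1],
    [[0,0,0],[0,0,0],-1],
    [[0,0,0],[0,0,0],-1],
  ],
  grip_force=30,
)

```text
clock: 9.68
ee_pos: [0.4771, 0.0955, 0.0615]
orientation: [[-0.046, -0.999, 0.004], [-0.999, 0.046, -0.0], [0.0, -0.004, -1.0]]
wrist_force: [0.6, 0.7, 6.4]
opening: 0.0294
```

Run:
```python
from h import *
st=state();p,d=camera('wrist');print(st['ee_pos'],st['wrist_force'],st['ft_torque'],st['opening'],st['orientation'].round(4))
save(p,'w7',scale=1.5)
hsv=cv2.cvtColor(p,cv2.COLOR_RGB2HSV)
org=(hsv[...,0]>6)&(hsv[...,0]<22)&(hsv[...,1]>150)&(hsv[...,2]>80)
vo,uo=np.nonzero(org);b=ray_plane('wrist',uo,vo,.067,st);print('bar',len(uo),b.mean(0))
```

```text
[0.47712547 0.09554413 0.06149423] [0.63097264 0.6980384  6.40187675] [0.25282057 0.13216129 0.00034164] 0.029419361484355446 [[-4.590e-02 -9.989e-01  4.500e-03]
 [-9.989e-01  4.590e-02 -2.000e-04]
 [ 0.000e+00 -4.500e-03 -1.000e+00]]
bar 1760 [0.47675428 0.09562934 0.067     ]
```

View pics/w7.png

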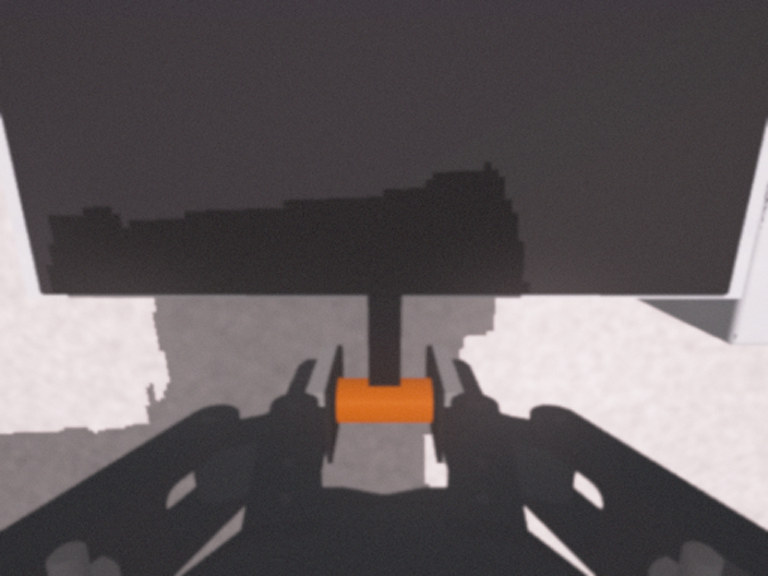

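The grip holds at 29.4 mm opening. Swinging the first half.

Request:
apply_moves(
  targets=[
    [[0,-0.0003,-0.0098],[0,0,0],-1],
    [[0,-0.0014,-0.0195],[0,0,0],-1],
    [[0,-0.0031,-0.0291],[0,0,0],-1],
    [[0,-0.0054,-0.0386],[0,0,0],-1],
    [[0,-0.0084,-0.0479],[0,0,0],-1],
    [[0,-0.0121,-0.0569],[0,0,0],-1],
    [[0,-0.0164,-0.0657],[0,0,0],-1],
    [[0,-0.0213,-0.0742],[0,0,0],-1],
    [[0,-0.0267,-0.0823],[0,0,0],-1],
    [[0,-0.0328,-0.09],[0,0,0],-1],
    [[0,-0.0328,-0.09],[0,0,0],-1],
    [[0,-0.0328,-0.09],[0,0,0],-1],
  ],
)

```text
clock: 11.22
ee_pos: [0.5093, 0.094, 0.1515]
orientation: [[-0.046, -0.999, 0.004], [-0.999, 0.046, -0.0], [0.0, -0.004, -1.0]]
wrist_force: [-0.1, 0.5, -1.7]
opening: 0.0293
```

Run:
```python
from h import *
st=state();p,d=camera('wrist');print(st['ee_pos'],st['wrist_force'],st['ft_torque'],st['opening'],st['orientation'].round(4))
save(p,'w8',scale=1.5)
p,d=camera('side');save(p,'s8',box=(180,100,340,220),scale=5)
```

```text
[0.50925024 0.0940379  0.15146929] [-0.13296622  0.53390223 -1.68759235] [ 0.1202877   0.20069207 -0.04473581] 0.029342424823242858 [[-4.590e-02 -9.989e-01  4.100e-03]
 [-9.989e-01  4.590e-02 -3.000e-04]
 [ 1.000e-04 -4.100e-03 -1.000e+00]]
```

View pics/w8.png

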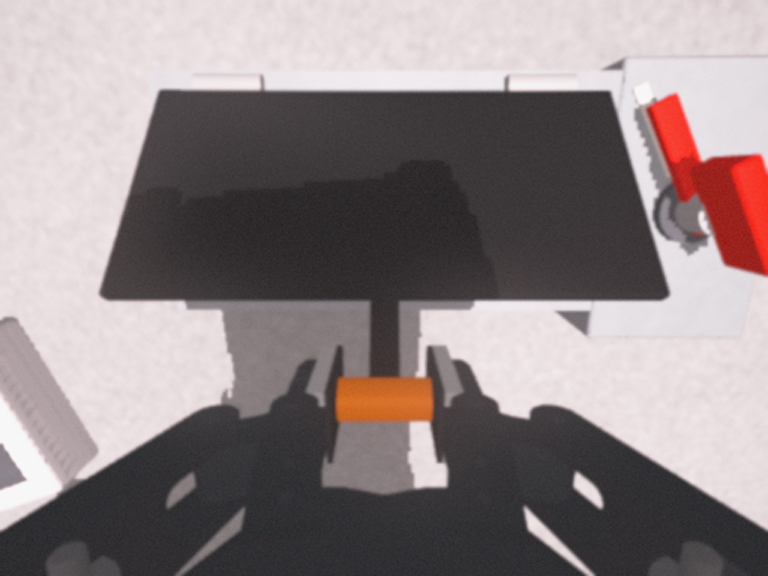

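View pics/s8.png

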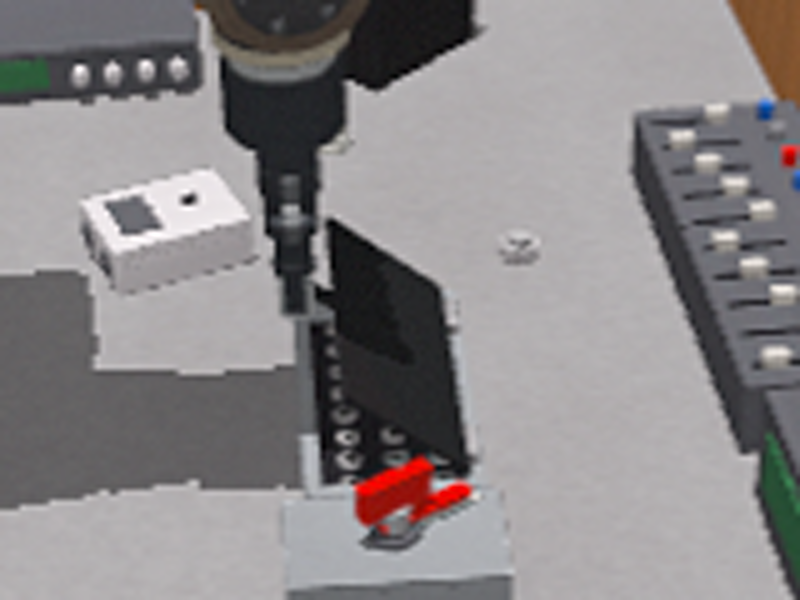

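The flap follows the bar in the wrist view (bar at (384,400)), and the side view shows it about 40° open. Continuing to about 80°.

Request:
apply_moves(
  targets=[
    [[0,-0.0065,-0.0073],[0,0,0],-1],
    [[0,-0.0135,-0.014],[0,0,0],-1],
    [[0,-0.021,-0.0203],[0,0,0],-1],
    [[0,-0.0289,-0.0261],[0,0,0],-1],
    [[0,-0.0372,-0.0312],[0,0,0],-1],
    [[0,-0.0458,-0.0358],[0,0,0],-1],
    [[0,-0.0548,-0.0398],[0,0,0],-1],
    [[0,-0.0639,-0.0431],[0,0,0],-1],
    [[0,-0.0733,-0.0458],[0,0,0],-1],
    [[0,-0.0829,-0.0479],[0,0,0],-1],
    [[0,-0.0829,-0.0479],[0,0,0],-1],
    [[0,-0.0829,-0.0479],[0,0,0],-1],
  ],
)

```text
clock: 12.82
ee_pos: [0.5918, 0.0902, 0.1997]
orientation: [[-0.046, -0.999, 0.004], [-0.999, 0.046, -0.0], [0.0, -0.004, -1.0]]
wrist_force: [-0.8, -2.2, -0.1]
opening: 0.0292
```

Run:
```python
from h import *
st=state();print(st['ee_pos'],st['wrist_force'],st['ft_torque'],st['opening'],st['orientation'].round(4))
s=np.array([.47713,.09554,.06149]); d=st['ee_pos']-s; dx=d[0]*.9990-d[1]*.0454
print('dx',dx,'dz',d[2],'theta from dx',np.degrees(np.arccos(1-dx/.14)), 'theta atan', np.degrees(np.arctan2(d[2],.14-dx)),'radius',np.hypot(d[2],.14-dx))
```

```text
[0.59176375 0.0901966  0.19965093] [-0.80369853 -2.21888269 -0.1115034 ] [-0.13969193  0.40683929 -0.03521131] 0.029217332598927805 [[-4.590e-02 -9.989e-01  4.000e-03]
 [-9.989e-01  4.590e-02 -4.000e-04]
 [ 2.000e-04 -4.100e-03 -1.000e+00]]
dx 0.1147617075156087 dz 0.13816093219967235 theta from dx 79.61430815901149 theta atan 79.64774224526388 radius 0.14044719503717454
```

Request:
apply_moves(
  targets=[
    [[0,-0.0035,-0.0003],[0,0,0],-1],
    [[0,-0.007,-0.0006],[0,0,0],-1],
    [[0,-0.0106,-0.001],[0,0,0],-1],
    [[0,-0.0142,-0.0013],[0,0,0],-1],
    [[0,-0.0178,-0.0016],[0,0,0],-1],
    [[0,-0.0203,-0.0017],[0,0,0],-1],
    [[0,-0.0222,-0.0018],[0,0,0],-1],
    [[0,-0.0236,-0.0018],[0,0,0],-1],
    [[0,-0.0246,-0.0018],[0,0,0],-1],
    [[0,-0.0252,-0.0018],[0,0,0],-1],
    [[0,-0.0252,-0.0018],[0,0,0],-1],
    [[0,-0.0252,-0.0018],[0,0,0],-1],
    [[0,-0.0252,-0.0018],[0,0,0],-1],
  ],
)

```text
clock: 14.45
ee_pos: [0.6171, 0.089, 0.2016]
orientation: [[-0.046, -0.999, 0.004], [-0.999, 0.046, -0.0], [0.0, -0.004, -1.0]]
wrist_force: [-1.3, -1.1, 5.4]
opening: 0.0291
```

Run:
```python
from h import *
st=state();print(st['clock'],st['ee_pos'],st['wrist_force'],st['ft_torque'],st['opening'],st['orientation'].round(4))
s=np.array([.47713,.09554,.06149]); d=st['ee_pos']-s; dx=d[0]*.9990-d[1]*.0454
print('dx',dx,'dz',d[2], 'theta atan', np.degrees(np.arctan2(d[2],.14-dx)),'radius',np.hypot(d[2],.14-dx))
p,dd=camera('wrist');W=cloud('wrist',dd,st);save(p,'w9',scale=1.5);np.savez('w9.npz',p=p,d=dd,W=W)
for n,b in(('side',(180,100,340,220)),('scene',(200,130,340,235))):
    p,dd=camera(n);W=cloud(n,dd);save(p,n+'9',box=b,scale=5);np.savez(n+'9.npz',p=p,d=dd,W=W)
    dark=(p.max(-1)<75)&(abs(W[...,0]-.615)<.05)&(abs(W[...,1]-.09)<.1)&(W[...,2]>.075)&(W[...,2]<.155)
    q=W[dark]; 
    if len(q)>50:
        xb=q[:,0]*.999-q[:,1]*.0454; A=np.c_[q[:,2],np.ones(len(q))];k=np.abs(xb-np.median(xb))<.015
        for _ in range(3):
            f=np.linalg.lstsq(A[k],xb[k],rcond=None)[0]; k=np.abs(xb-A@f)<.005
        print(n,k.sum(),'flap lean deg (over back +)',np.degrees(np.arctan(f[0])),'x',np.median(xb[k]),'z',q[k][:,2].min(),q[k][:,2].max())
```

```text
14.45 [0.61706931 0.08901138 0.20163443] [-1.28177608 -1.06591532  5.39296232] [-0.28260805  0.57275973 -0.01645929] 0.029058371436947696 [[-4.600e-02 -9.989e-01  4.300e-03]
 [-9.989e-01  4.600e-02 -4.000e-04]
 [ 2.000e-04 -4.300e-03 -1.000e+00]]
dx 0.1400957668041986 dz 0.14014442943725952 theta atan 90.03915270029638 radius 0.14014446215807388
side 115 flap lean deg (over back +) -1.0245390459713497 x 0.6077433436233288 z 0.07528668356544244 0.15378873661487458
scene 1124 flap lean deg (over back +) -1.0486693887433114 x 0.6112912956905805 z 0.07508401249950458 0.1549752243868291
```

View pics/side9.png

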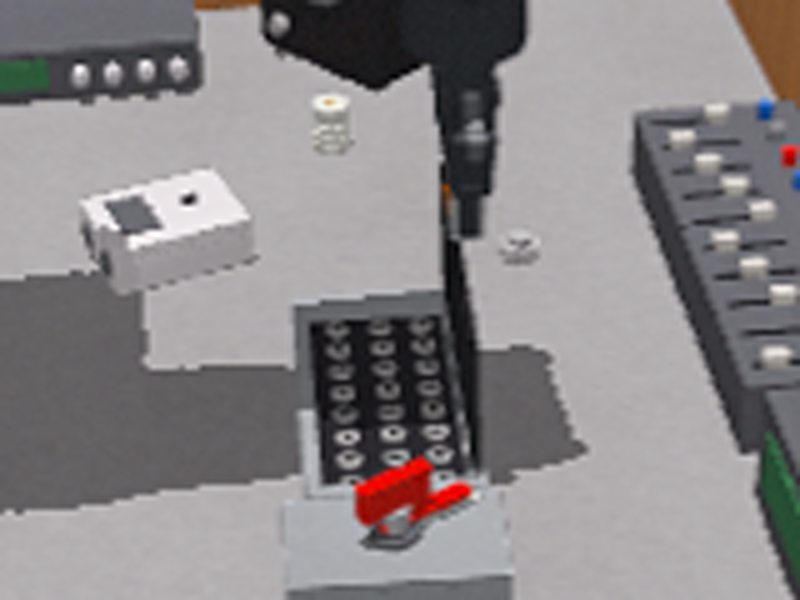

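View pics/w9.png

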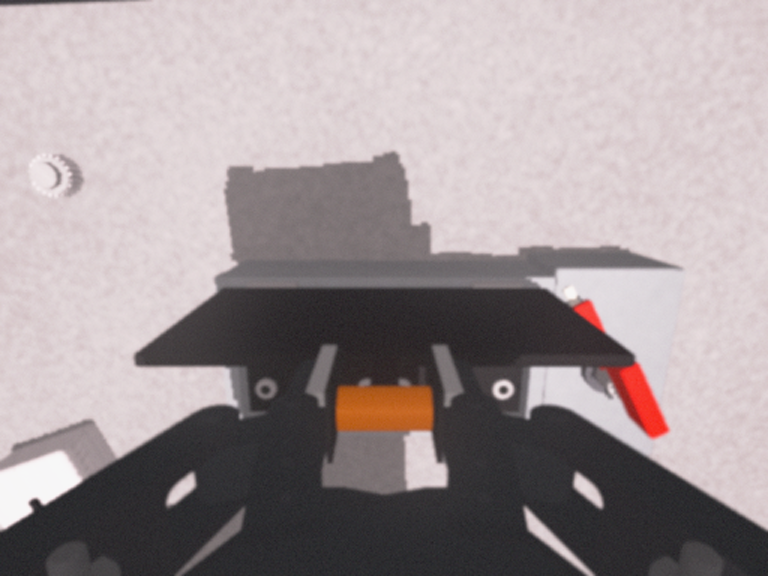

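View pics/scene9.png

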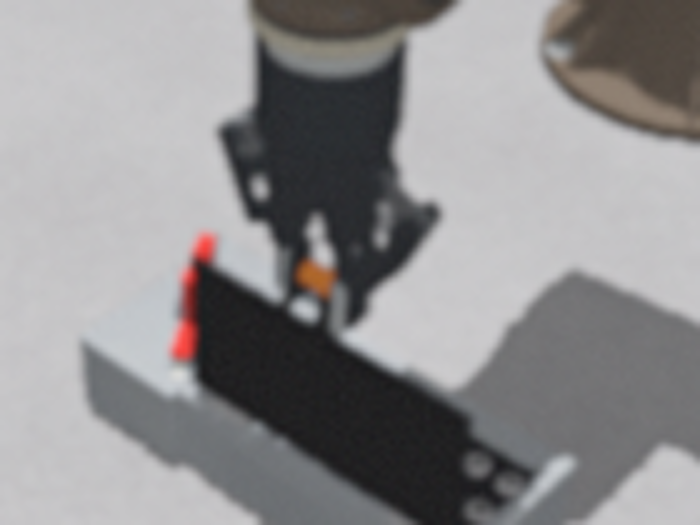

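The wrist view shows the bar at (384,409), against 400 before, so it may have slipped about 2–3 mm in the pads. Both fixed cameras read a lean of about −1°. I'll check for camera bias using the shut flap as a level reference.

Run:
```python
from h import *
def plane(q):
    k=np.ones(len(q),bool)
    for _ in range(5):
        c=q[k].mean(0);u,s,vt=np.linalg.svd(q[k]-c,full_matrices=False);n=vt[2];k=np.abs((q-c)@n)<.003
    return n,c,k.sum(),np.std((q[k]-c)@n)
xb=np.array([.999,-.0454,0])
for n in('scene','side'):
    z=np.load(n+'1.npz');p=z['p'];W=z['W']
    m=(p.max(-1)<60)&(abs(W[...,2]-.066)<.006)&(abs(W[...,0]-.56)<.045)&(abs(W[...,1]-.09)<.09)
    nn,c,k,sd=plane(W[m]); nn*=np.sign(nn[2]); print(n,'shut: normal tilt along x deg',np.degrees(np.arctan2(nn@xb,nn[2])),k,sd,c)
    z=np.load(n+'9.npz');p=z['p'];W=z['W']
    m=(p.max(-1)<75)&(abs(W[...,0]-.615)<.03)&(abs(W[...,1]-.09)<.092)&(W[...,2]>.078)&(W[...,2]<.16)
    nn,c,k,sd=plane(W[m]); nn*=np.sign(nn@xb)
    print(n,'up: normal elev deg (bar-over-back => normal down)',np.degrees(np.arcsin(nn[2])),k,sd,c,'yaw',np.degrees(np.arctan2(nn[1],nn[0])))
    # centre of bar
    hsv=cv2.cvtColor(p,cv2.COLOR_RGB2HSV)
    org=(hsv[...,0]>6)&(hsv[...,0]<22)&(hsv[...,1]>140)&(hsv[...,2]>80)&(W[...,2]>.17)&(W[...,2]<.23)&(abs(W[...,0]-.615)<.04)&(abs(W[...,1]-.09)<.05)
    print('bar',org.sum(),W[org].mean(0) if org.any() else '')
z=np.load('w9.npz');p=z['p'];W=z['W'];d=z['d'];hsv=cv2.cvtColor(p,cv2.COLOR_RGB2HSV)
org=(hsv[...,0]>6)&(hsv[...,0]<22)&(hsv[...,1]>150)&(hsv[...,2]>80);org=cv2.erode(org.astype(np.uint8),np.ones((3,3)))>0
print('wrist bar top surface',W[org].mean(0),W[org].max(0),W[org].min(0))
m=(p.max(-1)<60)&(abs(W[...,0]-.615)<.03)&(abs(W[...,1]-.09)<.1)&(W[...,2]>.07)&(W[...,2]<.155)
if m.sum()>100:
    nn,c,k,sd=plane(W[m]);nn*=np.sign(nn@xb);print('wrist flap normal elev',np.degrees(np.arcsin(nn[2])),k,sd,c)
```

```text
scene shut: normal tilt along x deg -0.11552337325877911 1155 0.001276256409479718 [0.5622595  0.09327928 0.06640291]
scene up: normal elev deg (bar-over-back => normal down) 1.1821849559754773 1083 0.0010168761976798687 [0.61611204 0.09385139 0.12046772] yaw -2.7519655799009186
bar 30 [0.6165181  0.08285704 0.20628055]
side shut: normal tilt along x deg -0.33601751756574094 764 0.0014206895468561111 [0.56023528 0.08693045 0.06565611]
side up: normal elev deg (bar-over-back => normal down) 1.2867995808018915 98 0.00020593017291597592 [0.61205175 0.08457192 0.12082259] yaw -2.7568397796839443
bar 3 [0.60717916 0.09289598 0.20574935]
wrist bar top surface [0.61505009 0.08918446 0.208235  ] [0.6838646  0.10378377 0.32719893] [0.60762462 0.07449839 0.20069   ]
wrist flap normal elev 1.0980729815929577 8026 0.00022114437342448886 [0.61587233 0.07980745 0.12111681]
```

All three views agree on a flap angle of about 88.9–89.0°, so the bar has slipped about 2.4 mm in the pads. I'll nudge it 2.4 mm further back.

Request:
apply_moves(
  targets=[
    [[0,-0.0008,0],[0,0,0],-1],
    [[0,-0.0016,0],[0,0,0],-1],
    [[0,-0.0024,0],[0,0,0],-1],
    [[0,-0.0024,0],[0,0,0],-1],
    [[0,-0.0024,0],[0,0,0],-1],
    [[0,-0.0024,0],[0,0,0],-1],
  ],
)

```text
clock: 15.35
ee_pos: [0.6195, 0.0889, 0.2016]
orientation: [[-0.046, -0.999, 0.004], [-0.999, 0.046, -0.0], [0.0, -0.004, -1.0]]
wrist_force: [-0.9, -1.5, 3.5]
opening: 0.0293
```

```bash
cat > chk.py <<'E'
from h import *
import sys
tag=sys.argv[1]
def plane(q):
    k=np.ones(len(q),bool)
    for _ in range(5):
        c=q[k].mean(0);u,s,vt=np.linalg.svd(q[k]-c,full_matrices=False);n=vt[2];k=np.abs((q-c)@n)<.003
    return n,c,k.sum(),np.std((q[k]-c)@n)
xb=np.array([.999,-.0454,0])
st=state();print(st['clock'],st['ee_pos'],st['wrist_force'],st['opening'])
for n,bias in(('wrist',0),('scene',-.12),('side',-.34)):
    st=state();p,d=camera(n);W=cloud(n,d,st);save(p,n+tag,scale=1.5);np.savez(n+tag+'.npz',p=p,d=d,W=W)
    m=(p.max(-1)<(60 if n=='wrist' else 75))&(abs(W[...,0]-.615)<.03)&(abs(W[...,1]-.09)<.092)&(W[...,2]>.078)&(W[...,2]<.155)
    nn,c,k,sd=plane(W[m]);nn*=np.sign(nn@xb);print(n,'theta',90-np.degrees(np.arcsin(nn[2]))-bias,k,sd,c)
E
python3 chk.py 10
python3 - <<'E'
from h import *
z=np.load('w1.npz');p=z['p'];W=z['W']
m=(p.max(-1)<60)&(abs(W[...,2]-.066)<.006)&(abs(W[...,0]-.56)<.045)&(abs(W[...,1]-.09)<.09)
q=W[m];A=np.c_[q[:,0]-.56,q[:,1]-.09,np.ones(len(q))];f=np.linalg.lstsq(A,q[:,2],rcond=None)[0];print('wrist shut slopes deg',np.degrees(f[:2]),len(q))
z=np.load('w5.npz');p=z['p']
E
```

```text
15.35 [0.6194573  0.08889772 0.20157456] [-0.93325657 -1.50742955  3.4955267 ] 0.029302016931730842
wrist theta 89.84225280790794 7215 0.00021623868654407484 [0.61691326 0.08123473 0.12270763]
scene theta 90.0050291496086 996 0.0010015330799285928 [0.61712032 0.09403664 0.11765749]
side theta 90.06890541684328 106 0.00025271349931852213 [0.61295091 0.08261232 0.11675734]
wrist shut slopes deg [-0.04949477  0.0114445 ] 13375
```

View pics/wrist10.png

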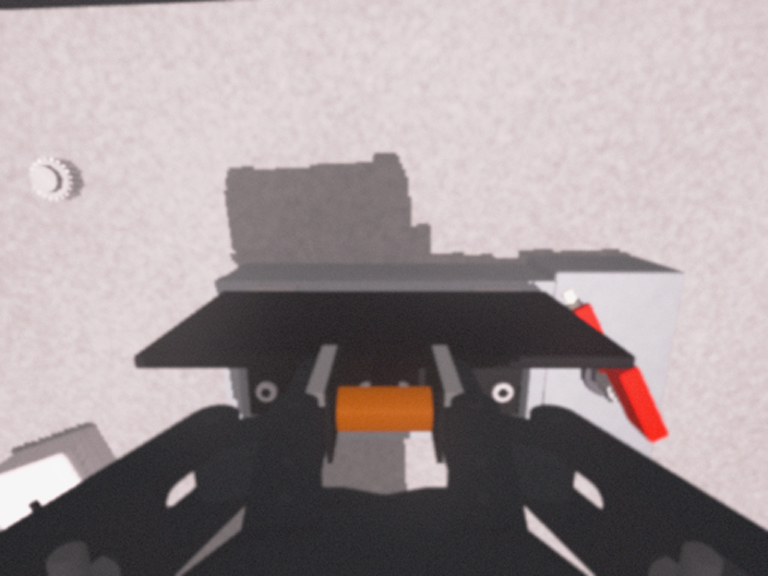

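View pics/side10.png

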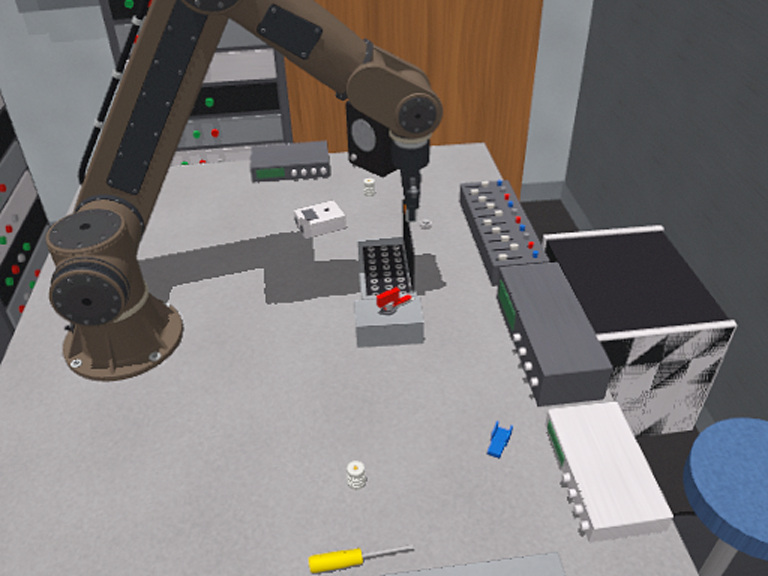

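The bar at (384,409) stayed put in the pads through the nudge. The side view shows the flap upright, the latch along the line and the bystanders where they were. I'll hold briefly, confirm it's at rest and hand in.

Request:
apply_moves(
  targets=[
    [[0,0,0],[0,0,0],-1],
    [[0,0,0],[0,0,0],-1],
    [[0,0,0],[0,0,0],-1],
    [[0,0,0],[0,0,0],-1],
  ],
)

```text
clock: 16.0
ee_pos: [0.6194, 0.0889, 0.2016]
orientation: [[-0.046, -0.999, 0.004], [-0.999, 0.046, -0.0], [0.0, -0.004, -1.0]]
wrist_force: [-1.7, -1.6, 3.1]
opening: 0.0291
```

```bash
python3 chk.py 11; python3 -c "
from h import *
print(state()['qd'].round(3)); finish_job(); print('done')"
```

```text
16.0 [0.6194399  0.08891314 0.20162544] [-1.69548005 -1.6226019   3.08028752] 0.029117081026008153
wrist theta 89.83604380123698 7234 0.0002134725790489411 [0.61693116 0.08169224 0.12267259]
scene theta 89.82277940977859 1001 0.0010309113347775432 [0.61708471 0.09415096 0.11741538]
side theta 90.05587686295877 104 0.00029215565587990296 [0.61288231 0.08181658 0.11764792]
[-0.059  0.005 -0.028  0.118  0.006  0.02 ]
the job is handed in; nothing more can be done
done
```

The job is done and handed in at about 16 s on the robot's clock. The latch is on the white line and the flap is held upright, still gripped by the orange bar.

- **Latch:** I turned it clockwise and released it. In a wrist picture its nose measured about 63.3°, with the painted line at 62.3–62.9°, so it sits within about 1° of the line. It looked unchanged in the last pictures.
- **Flap:** I pinched the bar on its ends and swung it up. At first the flap stood about 1° short of upright although the arm's own position read 90.0°, because the bar had slipped about 2.4 mm in the pads. I moved it 2.4 mm further.
- **Last checks:** The flap angle read 89.8° from the wrist and scene cameras and 90.1° from the side camera. The arm was at rest with the grip holding at 29 mm, and the wrist force was about 4 N.
- **Bystanders:** They look unmoved in the last side view; I judged this by eye and did not measure their positions.

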